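# Park the gate plunger and push a medicine carton home in the reader

## Task

Unlock the carton reader: pull its red plunger knob up against the spring, give it a quarter turn either way and let go so that it stays up in its rest notch. Then push the carton along the lane under the hood until it has driven the hidden stop plate fully back to its solid end; feel for that end, push gently so that the carton is not crushed, then back away and leave the other things on the worktop where they stand.

Things in the scene. Friction and masses are not known exactly. Their poses are not given: they have to be found in the camera images.
- reader: Carton reader, fixed: aluminium base 335 x 100 mm with a straight lane that runs under a white hood. Origin on the worktop under the centre of the hood's mouth; x = the way in along the lane, y across, z up. Lane floor at z = 6 mm. Two grey guide rails, 50 mm apart inside, 6 mm thick, 18 mm high above the floor, run from x = -195 to -5 mm.
- hood_mouth (a point): Centre of the mouth of the white hood, at x = 0, y = 0, z = 39 mm of the reader. Inside 50 mm wide, floor z = 6, roof underside z = 72 mm; outside 74 mm wide, top z = 78 mm; it reaches from x = 0 to 135 mm, closed at the back. A locking plunger stands on the roof at x = 24 mm, y = 0; its pin hangs through the roof and blocks the carton until raised.
- knob_center (a point): Centre of the red round plunger knob, 30 mm diameter, 21 mm high, vertical axis, white line on top. Under it a slotted steel collar, 26 x 24 mm, its top 22.5 mm below this point while the plunger is down; the hood's top is 44.5 mm below this point.
- plunger (a joint): Height of the plunger (m): 0 = down, pin in the lane; 0.019 = highest. A spring pulls it down with about 5 N at 0 and 12 N at 0.016. Its cross pin must be lifted above 0.013 before it can turn; turned about a quarter and let go, it drops into the rest notch and stays at about 0.0105.
- plunger_turn (a joint): Turn of the knob (rad), counter-clockwise from above positive; about 0 when down (the collar's slot holds it there); limits -1.75 and 1.75. The rest notch takes it from about 1.25 to 1.75, either way.
- carton_center (a point): Centre of the white printed medicine carton (half-way up), 99 mm long, 43 mm wide, 60 mm high, 0.08 to 0.17 kg; it stands loose in the lane before the hood with its long side along the lane. Only light friction holds it.
- stop_plate (a joint): Travel (m) of the blue stop plate hidden in the hood: 0 = out, 0.008 = fully back on its solid end. It slides stiffly, about 5 N friction, and stays where pushed (no spring). The stop is set elsewhere each time: the plate's face at 0 is between x = 62 and 87 mm of the reader, so the carton's rear end finally stands 4 to 29 mm outside the mouth.
- blue_vial: Bystander: vial with blue cap, 29 mm diameter, 55 mm high, origin under its centre.
- red_vial: Bystander: brown vial with red cap, 29 mm diameter, 55 mm high, origin under its centre.
- stamp: Bystander: hand stamp with brown knob, 25 x 36 mm, 70 mm high, origin under its centre.
- tape: Bystander: roll of brown tape lying flat, 96 mm diameter, 24 mm high, origin under its centre.
- calc: Bystander: desk calculator, 112 x 68 x 12 mm, origin under its centre.
- carton: The same carton as a solid; origin under its centre, on its underside, its y axis along its length.
Mind the look-alikes: they are no part of the job. What is shaped like the carton but turquoise is not meant.

How it is judged:
By the outcome, as a careful person would: the job done as asked, in the order asked, and still so for the second after the job is handed in, with the robot touching nothing.
It also fails if it takes over 51 s, if anything falls off the work surface, if the arm or the gripper's body presses on something with over 40 N, if the wrist force passes 120 N, or if a joint passes its speed limit or range.

## Robot

A 6-joint arm with a two-finger parallel gripper is mounted at the origin on a cart in front of the work surface, level with it; the furniture and walls round the work are solid. World frame = base frame: x ahead of the robot, y to its left, z up, the work surface at z = 0. Lengths are in m, angles in rad, forces in N, time in s.
With the tool pointing down it reaches from about 0.375 to 0.925 m from the base axis. Payload 5.7 kg.
Tool frame: the origin (TCP) lies midway between the tips of the shut fingers; the grasp point (between the pads) lies 19 mm behind it; z points along the fingers, x is the direction in which the jaws open and shut, and the axes are right-handed (so a half turn about z gives the same grasp; the last joint's range is limited). The gripper opens to 88 mm and grips with 3 to 60 N. Pads are 20 mm wide; open, the fingers measure 115 mm over their backs; the gripper's body (75 mm by 178 mm) begins 61 mm behind the grasp point.
Start: joints at [-1.376, 0.359, 1.51, -0, 1.272, -0.115], TCP at [0.183, -0.571, 0.223] pointing down, gripper open.
Joint ranges: [-2.97, 2.97], [-1.01, 2.36], [0.21, 2.38], [-0.96, 4.11], [0.2, 2.71], [-2.98, 2.98]. Speed limits (rad/s): [2.39, 2.39, 3.14, 3.14, 3.14, 3.14].

## Interface

Orientations are given as a unit quaternion [x, y, z, w].
In Python, from bench import move_ptp, servo_line, goto_joints, move_gripper, sleep, inverse_kinematics, capture, PlanningError, close_job, spot_in, silhouettes, current_clock, current_joint_pos, current_qvel, current_joint_torque, current_position, current_orientation, current_force, current_torque, current_finger_gap gives the robot as it stands. Calls block until the motion is done:
- move_ptp(position, orientation): joint-space move of the TCP to a pose.
- servo_line(position, orientation=None, rate=0.15, contact_N=None): straight line of the TCP; orientation=None keeps the orientation; rate is the mean speed in m/s. With contact_N (N) it stops when the force on the tool has changed by that much, and returns True; else False.
- goto_joints(angles): joint-space move.
- move_gripper(opening): finger opening in m; the grip force is fixed at half the most; returns when the fingers have stopped.
- sleep(seconds).
- inverse_kinematics(position, orientation): joint angles nearest the present ones, or None.
- capture(name): name is "scene" or "top" or "wrist"; returns a dict with "image" (420x560x3 uint8, blue, green, red), "range_z" (420x560 float32, m along the optical axis (not along the pixel's ray), 0 where there is no reading), "intrinsics" (3x3 intrinsics, pixels), "k1" (the pictures are not rectified: a ray, as slopes to the right and down, at radius r is drawn at 1 + k1 r^2 times it, then the intrinsics apply), "R" (3x3) and "t" (3): a world point X has camera coordinates R X + t. Camera axes: x right, y down, z forward; pixel columns grow to the right and rows downward; lengths in m; the calibration is good to about 2 mm. A picture is of the moment at which its call begins.
A pose or a line that the arm cannot do raises PlanningError and nothing moves.
- close_job(): hands the job in, once; it reports no verdict.
Trained networks look in the newest picture that a camera, given by its name, has taken for a name from the list of things; names that differ only in an ending like _2 or _b are one class to them, and where a whole thing is asked for, a point or a joint stands for the part that bears it (a point fixed in the world has none). Each returns a list of dicts, best first, with "conf" (0 to 1); they miss things now and then, are a little off and sometimes report something else, mostly with a low value. They report only what shows in the picture. A call takes as long as a camera call. They do not tell look-alikes from the thing itself.
- spot_in(camera, query): "xy" ([column, row] in pixels, amid what is visible of it).
- silhouettes(camera, query): "region" (420x560 bool, what is visible of it) and "xy" ([column, row] in pixels, amid what is visible of it).
Readings, each from a call of its own:
- current_clock(): time.
- current_joint_pos(): joint angles.
- current_qvel(): joint speeds.
- current_joint_torque(): joint torques, N m.
- current_position(): TCP position.
- current_orientation(): TCP orientation.
- current_force(): force on the tool from outside, world axes, zero at the start.
- current_torque(): the same for the moment, N m.
- current_finger_gap(): finger opening in m.
Only numpy, scipy, OpenCV 4.12 (cv2) and the standard library are available. Lean on these libraries where they do the work, as an engineer would, in place of code of your own. Each camera call takes 0.05 s, during which the arm holds its last target. There are 200 camera calls.

## Working session

There is one attempt and no reset: what is moved stays moved. The work goes in short steps, each a Python script; the robot and the scene stay as the last script left them, time stands still between calls to the robot, and variables do not carry over. Pictures are saved under pics/ and viewed, about 8 in all and at most 12, crops included, and the job is handed in when it is done.

```bash
ls; mkdir -p pics; cat > h.py <<'E'
from bench import *
import numpy as np, cv2
def world(c,px,z=None):
    """pixel -> world, by range (z=None) or by intersecting plane z"""
    K=np.array(c["intrinsics"]);k=c["k1"];R=np.array(c["R"]);t=np.array(c["t"])
    d=np.array([(px[0]-K[0,2])/K[0,0],(px[1]-K[1,2])/K[1,1]]);u=d.copy()
    for _ in range(20): u=d/(1+k*(u@u))
    ray=np.array([u[0],u[1],1.]);C=-R.T@t;w=R.T@ray
    if z is None:
        return C+w*c["range_z"][int(round(px[1])),int(round(px[0]))]
    return C+w*(z-C[2])/w[2]
def cloud(c,mask):
    r,co=np.nonzero(mask&(c["range_z"]>0))
    K=np.array(c["intrinsics"]);R=np.array(c["R"]);t=np.array(c["t"])
    d=np.stack([(co-K[0,2])/K[0,0],(r-K[1,2])/K[1,1]],1);u=d.copy()
    for _ in range(20): u=d/(1+c["k1"]*(u**2).sum(1,keepdims=True))
    P=np.c_[u,np.ones(len(u))]*c["range_z"][r,co][:,None]
    return (P-t)@R
E
cat > a.py <<'E'
from h import *
for n in("scene","top"):
    c=capture(n);cv2.imwrite(f"pics/{n}1.png",c["image"])
    for q in("knob_center","carton_center","reader","hood_mouth"):
        for s in spot_in(n,q)[:3]:
            print(n,q,s["conf"],np.round(s["xy"]),np.round(world(c,s["xy"]),3))
    for q in("carton","reader","plunger"):
        for s in silhouettes(n,q)[:2]:
            P=cloud(c,s["region"]);print(n,q,"sil",s["conf"],np.round(s["xy"]),len(P),np.round(np.percentile(P,[2,50,98],axis=0),3).tolist() if len(P) else "")
print(current_clock())
E
python3 a.py
```

```text
pics
scene carton_center 0.92 [298. 206.] [ 0.493 -0.013  0.066]
scene reader 0.71 [263. 225.] [0.467 0.12  0.079]
scene hood_mouth 0.56 [262. 230.] [0.456 0.13  0.077]
scene hood_mouth 0.43 [137. 306.] [0.426 0.476 0.039]
scene carton sil 0.91 [302. 206.] 744 [[0.486, -0.081, 0.016], [0.497, -0.024, 0.058], [0.53, 0.013, 0.069]]
scene carton sil 0.69 [161. 278.] 232 [[0.47, 0.391, 0.005], [0.476, 0.405, 0.037], [0.493, 0.417, 0.058]]
scene reader sil 0.66 [266. 225.] 3064 [[0.446, -0.122, 0.003], [0.472, 0.11, 0.045], [0.526, 0.198, 0.127]]
scene plunger sil 0.6 [267. 203.] 106 [[0.483, 0.074, 0.117], [0.49, 0.089, 0.131], [0.508, 0.1, 0.136]]
top knob_center 0.62 [273. 206.] [0.506 0.073 0.135]
top carton_center 0.9 [302. 212.] [ 0.506 -0.033  0.068]
top carton_center 0.68 [357. 217.] [ 0.504 -0.235  0.065]
top reader 0.87 [277. 214.] [0.488 0.057 0.081]
top reader 0.49 [184. 246.] [0.343 0.384 0.06 ]
top hood_mouth 0.91 [276. 216.] [0.482 0.058 0.078]
top carton sil 0.61 [305. 213.] 355 [[0.489, -0.085, 0.018], [0.509, -0.038, 0.066], [0.534, 0.006, 0.075]]
top carton sil 0.55 [356. 218.] 350 [[0.446, -0.271, 0.0], [0.489, -0.233, 0.061], [0.537, -0.199, 0.068]]
top reader sil 0.57 [276. 211.] 1839 [[0.45, -0.128, 0.001], [0.491, 0.062, 0.022], [0.56, 0.185, 0.132]]
top plunger sil 0.52 [182. 243.] 80 [[0.336, 0.376, 0.005], [0.348, 0.391, 0.025], [0.361, 0.407, 0.075]]
top plunger sil 0.51 [270. 209.] 41 [[0.486, 0.071, 0.128], [0.498, 0.082, 0.135], [0.509, 0.093, 0.141]]
0.8
```

View pics/scene1.png

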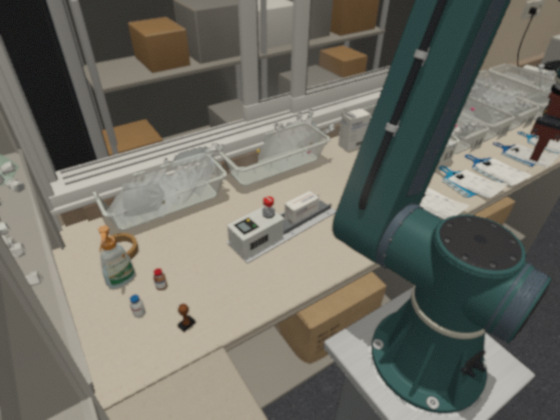

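View pics/top1.png

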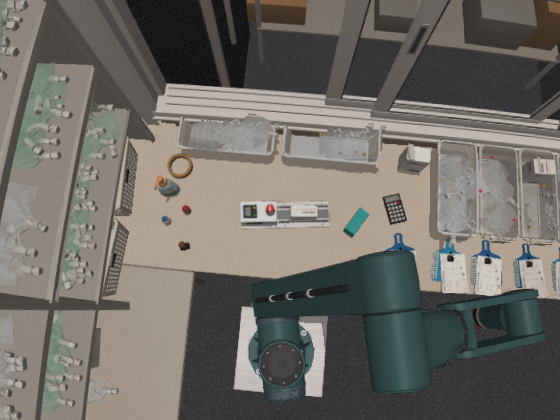

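The scene view shows the hood with its red knob at (268,202) and the white carton in the lane at (300,207). In the top view the reader spans (240–330, 200–228), with the knob at (270,210). The turquoise look-alike at (357,222) stands apart. Next I take a closer look with the wrist camera.

```bash
cat > b.py <<'E'
from h import *
from scipy.spatial.transform import Rotation as Ro
print(np.round(Ro.from_quat(current_orientation()).as_matrix(),3).tolist())
def down(a): # tool x at world heading a
    x=np.array([np.cos(a),np.sin(a),0]);z=np.array([0,0,-1.]);return Ro.from_matrix(np.c_[x,np.cross(z,x),z]).as_quat()
for d in range(-180,180,45):
    j=inverse_kinematics([.5,.08,.108],down(np.radians(d)));print(d,None if j is None else np.round(j,2))
c=capture("wrist");R=Ro.from_quat(current_orientation()).as_matrix()
print("cam in tool",np.round(R.T@(-np.array(c["R"]).T@c["t"]-current_position()),3),"opt axis in tool",np.round(R.T@np.array(c["R"])[2],2))
E
python3 b.py
```

```text
[[0.305, -0.952, -0.0], [-0.952, -0.305, 0.0], [-0.0, -0.0, -1.0]]
-180 None
-135 [ 0.02  0.37  1.84 -0.    0.94  2.38]
-90 [ 0.02  0.37  1.84 -0.    0.94  1.59]
-45 [ 0.02  0.37  1.84 -0.    0.94  0.81]
0 [ 0.02  0.37  1.84 -0.    0.94  0.02]
45 [ 0.02  0.37  1.84 -0.    0.94 -0.76]
90 [ 0.02  0.37  1.84 -0.    0.94 -1.55]
135 [ 0.02  0.37  1.84 -0.    0.94 -2.33]
cam in tool [-0.001 -0.072 -0.162] opt axis in tool [-0.    0.26  0.96]
```

```bash
cat >> h.py <<'E'
from scipy.spatial.transform import Rotation as Ro
def down(a,tilt=0): # tool x at world heading a; tilt leans tool z about tool x
    x=np.array([np.cos(a),np.sin(a),0]);z=np.array([0,0,-1.]);return (Ro.from_rotvec(x*tilt)*Ro.from_matrix(np.c_[x,np.cross(z,x),z])).as_quat()
E
cat > c.py <<'E'
from h import *
move_ptp([.5,.08,.30],down(0))
c=capture("wrist");np.savez("w.npz",**{k:np.array(v) for k,v in c.items()});cv2.imwrite("pics/w1.png",c["image"])
for q in("knob_center","carton_center","hood_mouth"):
    for s in spot_in("wrist",q)[:2]: print(q,s["conf"],np.round(s["xy"]),np.round(world(c,s["xy"]),3))
P=cloud(c,np.ones((420,560),bool))
def rect(m,n):
    Q=P[m];print(n,len(Q),"z",np.round(np.median(Q[:,2]),4),cv2.minAreaRect((Q[:,:2]*1000).astype(np.float32)))
x,y,z=P.T
rect((abs(z-.078)<.004)&(y>.02)&(y<.25)&(abs(x-.5)<.1),"hood top")
rect((abs(z-.066)<.004)&(y<.02)&(y>-.15)&(abs(x-.5)<.06),"carton top")
rect((z>.125)&(z<.14)&(abs(x-.5)<.05)&(abs(y-.08)<.05),"knob top")
rect((abs(z-.024)<.003)&(y<.05)&(abs(x-.5)<.06),"rails")
print(current_clock())
E
python3 c.py
```

```text
knob_center 0.75 [275. 183.] [0.497 0.087 0.132]
carton_center 0.87 [289. 266.] [ 0.512 -0.024  0.066]
carton_center 0.68 [267. 387.] [ 0.484 -0.208  0.049]
hood_mouth 0.86 [276. 166.] [0.498 0.098 0.099]
hood_mouth 0.2 [287. 267.] [ 0.509 -0.025  0.066]
hood top 8841 z 0.0783 ((492.7889099121094, 128.21878051757812), (76.17970275878906, 135.1793975830078), 6.398360729217529)
carton top 2766 z 0.0662 ((511.6912841796875, -37.465110778808594), (42.50012969970703, 98.78910064697266), 5.545888900756836)
knob top 802 z 0.1327 ((498.15447998046875, 85.33611297607422), (29.231924057006836, 28.579879760742188), 89.66654968261719)
rails 1421 z 0.0236 ((508.35205078125, -93.3524169921875), (289.7225036621094, 104.12916564941406), 83.26219177246094)
3.625
```

View pics/w1.png

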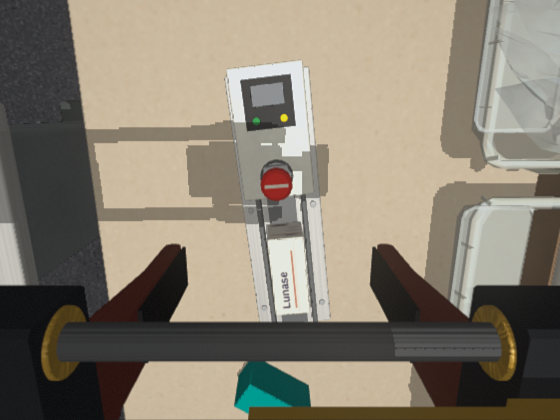

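The wrist view shows the red knob at (276,184) with its white line crosswise, and the carton marked "Lunase" behind it in the lane. Turquoise is outside the lane. The sizes match: hood 76x135 mm with top at z 0.078, carton 42.5x98.8 mm, and knob top at z 0.133. Reader yaw is about 6.4°. Now the plunger.

```bash
cat > d.py <<'E'
from h import *
a=np.radians(6.4);k=np.array([.4979,.0853])
P=lambda z:[k[0],k[1],z]
st=lambda n:print(n,np.round(current_position(),4),"F",np.round(current_force(),1),"T",np.round(current_torque(),2),"gap",round(current_finger_gap(),4),"t",current_clock())
move_ptp(P(.165),down(a)); servo_line(P(.106),rate=.1); st("at")
move_gripper(.0); st("grip")
servo_line(P(.1225),rate=.03); st("lift")
j=np.array(current_joint_pos()); j[5]-=1.53; goto_joints(j); st("turn")
p=current_position(); servo_line([p[0],p[1],p[2]-.004],rate=.03); st("lower")
E
python3 d.py
```

```text
at [0.4987 0.0853 0.1068] F [ 0.6 -0.1  0.1] T [ 0.03 -0.07 -0.02] gap 0.0874 t 4.9667
grip [0.4979 0.0853 0.106 ] F [-0.5 -0.3  0.2] T [-0.05 -0.08 -0.02] gap 0.029 t 5.9083
lift [0.4977 0.0853 0.1223] F [  2.9   0.2 -12.5] T [ 0.06 -0.53  0.01] gap 0.0286 t 6.6083
turn [0.4966 0.0841 0.1218] F [  0.6  -3.6 -10.7] T [-0.79 -0.27 -0.02] gap 0.0284 t 7.975
lower [0.4966 0.084  0.1176] F [  2.5  -1.9 -10.4] T [-0.22 -0.43 -0.02] gap 0.029 t 8.2833
```

```bash
cat > e.py <<'E'
from h import *
a=np.radians(6.4)
st=lambda n:print(n,np.round(current_position(),4),"F",np.round(current_force(),1),"gap",round(current_finger_gap(),4),"t",current_clock())
p=current_position(); servo_line([p[0],p[1],p[2]-.0015],rate=.02); st("lower")
move_gripper(.06); st("open")
servo_line([p[0],p[1],.19],rate=.15)
c=capture("wrist");cv2.imwrite("pics/w2.png",c["image"])
move_ptp([.5,.08,.28],down(a))
c=capture("wrist");cv2.imwrite("pics/w3.png",c["image"][100:340,150:430].repeat(2,0).repeat(2,1))
Q=cloud(c,np.ones((420,560),bool));x,y,z=Q.T
m=(z>.12)&(z<.16)&(abs(x-.498)<.02)&(abs(y-.085)<.02);print("knob z",np.percentile(z[m],[10,50,90]));st("end")
E
python3 e.py
```

```text
lower [0.4966 0.084  0.1164] F [ 1.1 -1.1 -6.6] gap 0.029 t 8.5333
open [0.4966 0.084  0.1161] F [0.  0.2 0.1] gap 0.06 t 9.2
knob z [0.13985183 0.14273228 0.1439832 ]
end [0.4997 0.08   0.2794] F [ 0.5 -0.2  0.2] gap 0.0598 t 11.3
```

View pics/w3.png

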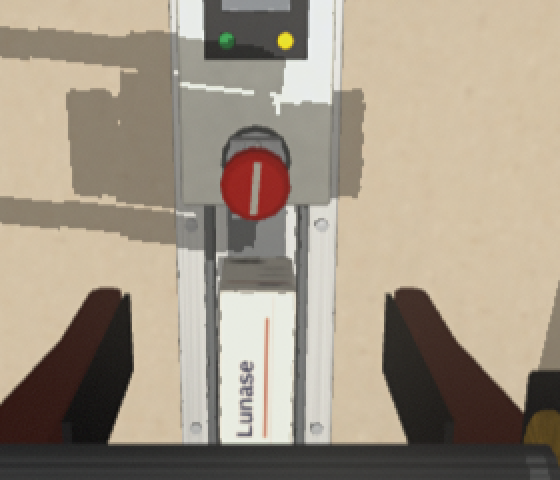

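The plunger stands 10 mm up with its line turned about 85° along the lane, so it is in its rest notch. Next I push the carton with the fingers shut and the tool tilted 30°, so the gripper body stays clear of the knob.

```bash
cat > f.py <<'E'
from h import *
a=np.radians(6.4);d=np.array([-np.sin(a),np.cos(a)]);m=np.array([.5003,.0611])
q=down(a,np.radians(30))
W=lambda s,z:[*(m+d*s),z]
def st(n):
    p=np.array(current_position());f=np.array(current_force());print(n,"x_r",round((p[:2]-m)@d*1e3,2),"z",round(p[2],4),"F_d",round(f[:2]@d,2),"F",np.round(f,1),"t",round(current_clock(),2))
E
cat > g.py <<'E'
from f import *
move_gripper(0)
move_ptp(W(-.172,.22),q); st("above")
servo_line(W(-.172,.030),rate=.15,contact_N=8); st("down")
print(servo_line(W(-.052,.030),rate=.04,contact_N=4)); st("ph1")
c=capture("wrist");cv2.imwrite("pics/w4.png",c["image"])
c=capture("scene");cv2.imwrite("pics/s4.png",c["image"][130:290,180:380].repeat(3,0).repeat(3,1))
E
python3 g.py
```

```text
above x_r -171.42 z 0.2202 F_d 0.62 F [0.3 0.7 0.4] t 13.14
down x_r -172.33 z 0.0307 F_d 0.01 F [-0.2 -0.   0. ] t 14.56
False
ph1 x_r -52.09 z 0.03 F_d -0.49 F [-0.2 -0.5  0.5] t 17.71
```

View pics/w4.png

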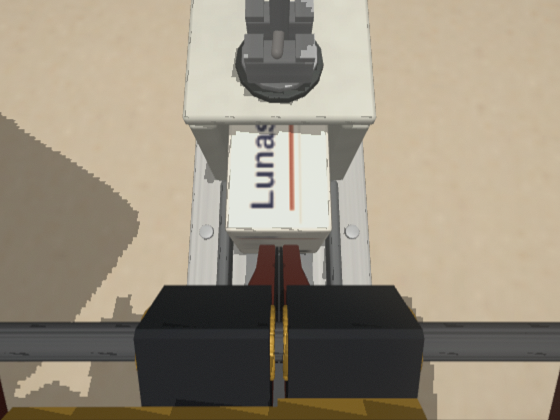

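The carton (white, "Lunas" at (265,165)) is straight and has passed under the raised pin into the hood. The fingers are on its rear face at (280,240). Now I feel for the plate and its solid end.

```bash
cat > i.py <<'E'
from f import *
hit=servo_line(W(-.004,.030),rate=.015,contact_N=2.5); st(f"plate {hit}")
p=np.array(current_position());s0=(p[:2]-m)@d
if hit:
    for k in range(1,13):
        h=servo_line(W(s0+.001*k,.030),rate=.006,contact_N=6); st(f"step {k} {h}")
        f=np.array(current_force())
        if h or f[:2]@d<-9: break
E
python3 i.py
```

```text
plate True x_r -36.24 z 0.0297 F_d -0.7 F [-0.6 -0.8  1.3] t 19.22
step 1 False x_r -35.93 z 0.0298 F_d -5.52 F [ 1.  -5.4  0.2] t 19.57
step 2 False x_r -35.15 z 0.0298 F_d -5.81 F [-0.5 -5.9  0.5] t 19.88
step 3 False x_r -34.16 z 0.0298 F_d -5.42 F [-0.4 -5.5  0.2] t 20.2
step 4 False x_r -33.14 z 0.0298 F_d -6.6 F [ 0.  -6.6  0.7] t 20.52
step 5 False x_r -32.16 z 0.0298 F_d -6.34 F [-0.3 -6.4  1.2] t 20.83
step 6 False x_r -31.18 z 0.0298 F_d -5.84 F [-0.7 -6.   0.2] t 21.15
step 7 False x_r -30.19 z 0.0298 F_d -6.4 F [ 0.2 -6.4  0.1] t 21.47
step 8 False x_r -29.17 z 0.0298 F_d -5.59 F [-1.2 -5.8  0.6] t 21.78
step 9 False x_r -28.17 z 0.0298 F_d -6.56 F [ 0.9 -6.5  0.1] t 22.1
step 10 False x_r -27.87 z 0.0298 F_d -9.21 F [-0.  -9.3  1.6] t 22.42
```

```bash
cat > j.py <<'E'
from f import *
servo_line(W(-.0257,.030),rate=.006,contact_N=5); st("confirm"); sleep(.2); st("hold")
servo_line(W(-.045,.030),rate=.04); st("back")
servo_line(W(-.090,.16),rate=.15); st("up")
move_ptp(W(-.11,.30),down(np.radians(6.4))); sleep(.3)
c=capture("wrist");cv2.imwrite("pics/w5.png",c["image"])
P=cloud(c,np.ones((420,560),bool));L=np.c_[(P[:,:2]-m)@d,P[:,2]]
k=(abs(L[:,1]-.066)<.004)&(L[:,0]<0.005)&(L[:,0]>-.1)&(abs((P[:,:2]-m)@[d[1],-d[0]])<.03)
print("carton rear x_r",np.percentile(L[k,0],[1,5,95])*1e3)
c=capture("top");cv2.imwrite("pics/t5.png",c["image"]);st("end")
E
python3 j.py
```

```text
confirm x_r -27.8 z 0.0297 F_d -10.79 F [ -1.2 -11.    3.1] t 22.67
hold x_r -27.77 z 0.0298 F_d -10.74 F [ -1.8 -11.    3.9] t 22.87
back x_r -44.85 z 0.03 F_d 0.62 F [-0.4  0.6  0.3] t 23.5
up x_r -89.45 z 0.1594 F_d 0.94 F [-1.4  0.8 -0.6] t 24.57
carton rear x_r [-18.20311883 -17.39168972   0.36432143]
end x_r -110.48 z 0.2988 F_d -0.31 F [ 0.3 -0.3  0.7] t 25.59
```

View pics/w5.png

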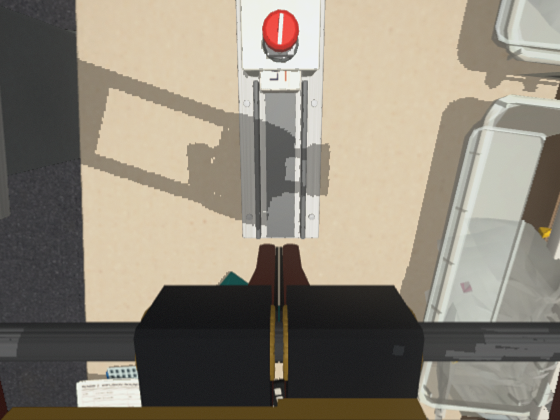

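View pics/t5.png

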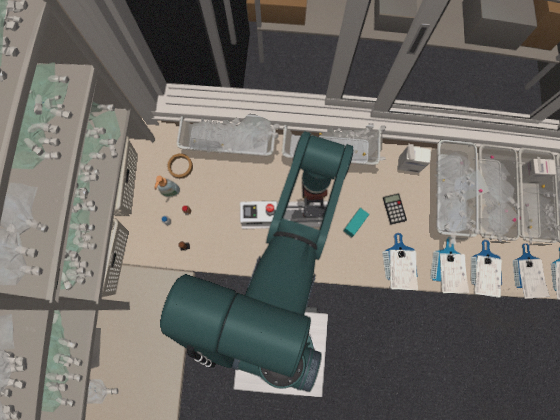

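The knob is still up and turned (280,30). The carton's rear end stands about 18 mm outside the mouth at (281,88), within the 4–29 mm range. In the top view the bystanders and the turquoise box (357,222) are where they were.

```bash
python3 -c "
from bench import *
close_job();print(current_clock())"
```

```text
the job is handed in; nothing more can be done
the job is handed in; nothing more can be done
```

The job is done and handed in at about 26 s of the allowed 51 s.

- **Plunger:** I gripped the knob, lifted it 16 mm, turned it about a quarter turn, lowered it and let go. It stands about 10 mm up. Its white line lies along the lane, turned about 85° by eye, which is inside the rest notch's range. It was still up in the last picture.
- **Carton:** I pushed it with the fingers shut and the tool tilted 30°. It met the plate and slid it against about 6 N for roughly 8 mm. At the end the force rose to 11 N with less than 0.1 mm of further movement, which I took as the solid end. I then backed away.
- **Last checks:**
  - The carton's rear end is about 18 mm outside the mouth, as expected (4–29 mm).
  - By eye, the vials, stamp, tape, calculator and turquoise look-alike had not moved in the top view.
  - The tool is clear of everything.
- **Failed or disagreeing checks:** No check failed. The first plate contact at 2.5 N read only 0.7 N once the arm had settled, but the steps after it confirmed the plate within 1 mm. I cannot see the hidden plate, so its full travel rests on the force and distance readings alone.

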